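# Push a set plaster medallion out of its mould at the kite-painting table

### The arm

A 6-joint arm with a two-finger parallel gripper is mounted at the origin on the work surface. World frame = base frame: x ahead of the robot, y to its left, z up, the work surface at z = 0. Lengths are in m, angles in rad, forces in N, time in s.
With the tool pointing down it reaches from about 0.225 to 0.875 m from the base axis. Payload 3.4 kg.
Tool frame: the origin (TCP) lies on the centre line of the jaws, within the pads' length; the fingertips stand 17 mm ahead of it and the grasp point (between the pads) lies 2 mm behind it (nose_length is the distance from the TCP to the fingertips, in m); z points along the fingers, y is the line along which they close (so a half turn about z gives the same grasp; the last joint's range is limited). The gripper opens to 85 mm and grips with 20 to 120 N. Pads are 22 mm wide; open, the fingers measure 114 mm over their backs; the gripper's body (76 mm by 85 mm) begins 54 mm behind the grasp point. The pads swing forward as they close: fully open they stand 13 mm farther back than shut.
Start: joints at [1.193, 0.276, 1.505, -0, 1.361, -0.121], TCP at [0.146, 0.556, 0.248] pointing down, gripper open.
Joint ranges: [-2.89, 2.89], [-0.75, 2.08], [0.22, 2.7], [-1.18, 4.32], [0.11, 2.71], [-2.7, 2.7]. Speed limits (rad/s): [2.57, 2.57, 3.14, 3.14, 3.14, 3.14].

### API

Orientations are given as a unit quaternion [w, x, y, z].
In Python, from rig import get_state, get_image, sign_off, find_in, place_of, nose_length gives the robot as it stands.
- The arm moves only by the tool apply_moves, never from a script. Its argument "deltas" is one flat list of numbers, 5 for each row, row after row: the finger opening in mm, from 0 to 85.4, then the shift along the tool's x, y, z in mm, then the turn about the tool's z in degrees. A call has 1 to 12 rows; each row is the pose to reach, as a shift and turn from the pose commanded when the call began, along the tool's axes at that moment; what a row does not reach only later rows make up. A row lasts 1/12 s, in which the tool goes at most 41.7 mm and 7.16 degrees, less where a joint would pass 70% of its speed; a pose out of reach is approached as far as the arm can. A call with a gripper value outside its range is refused whole. The fingers move at their own pace and stop on an object; "squeeze" is the grip in N (left out, the last holds). Time passes only in rows, so rows that repeat a pose let the fingers close. It gives the time, the measured TCP pose, the force, the opening and the grip force at its end, in the units of the state.
- get_state(): the state, without advancing time (a new reading comes with each control period).
- get_image(name): name is "side" or "top" or "wrist"; returns a dict with "frame" (480x640x3 uint8, red, green, blue), "K" (3x3 intrinsics, pixels), "k1" (the pictures are not rectified: a ray, as slopes to the right and down, at radius r is drawn at 1 + k1 r^2 times it, then the intrinsics apply), "position" and "orientation" of the camera in the world. Camera axes: x right, y down, z forward; pixel columns grow to the right and rows downward; lengths in m; the calibration is good to about 2 mm. A picture is of the moment at which its call begins. There is no depth.
- sign_off(): hands the job in; it is judged then, once.
Trained networks look in a picture, given as the dict that the camera call returned (one of the last four; its "shot" number tells which), for a name from the list of things; names that differ only in an ending like _2 or _b are one class to them, and where a whole thing is asked for, a point or a joint stands for the part that bears it (a point fixed in the world has none). Each returns a list of dicts, best first, with "score" (0 to 1); they miss things now and then, are a little off and sometimes report something else, mostly with a low value. They report only what shows in the picture. A call takes as long as a camera call. They do not tell look-alikes from the thing itself.
- find_in(query, picture): "point" ([column, row] in pixels, amid what is visible of it).
- place_of(query, picture): "point" ([column, row] in pixels: a listed point, or the origin of a listed thing).
The state is a dict: "clock": time; "qpos": joint angles; "qd": joint speeds; "effort": joint torques, N m; "position": TCP position; "ee_rot": TCP orientation; "contact_force": force on the tool from outside, world axes, zero at the start; "moment": the same for the moment, N m; "width": finger opening in m; "gripper_force": force on a finger pad.
Only numpy, scipy, OpenCV 4.12 (cv2) and the standard library are available. Lean on these libraries where they do the work, as an engineer would, in place of code of your own. Each camera call takes 0.05 s, during which the arm holds its last target. There are 200 camera calls.

### The job

The round plaster medallion has set and is ready for painting. Take the wooden ejector rod out of its holder and push it down through the bore of the round mould until its collar rests on the mould's top, so that the medallion is driven out onto the mould's floor; let go and leave the rod standing there. Don't touch the medallion with the fingers, and leave the square mould alone.

Things in the scene. Friction and masses are not known exactly. Their poses are not given: they have to be found in the camera images.
- round_mould: Mould with the ROUND bore: fixed wooden stand 110 x 110 mm, 80 mm high. Top: a 40 mm thick block with a vertical through bore, 46 mm diameter, at its centre. Under it a 32 mm high space, open front and back, over a floor board 8 mm thick. Origin: centre of the underside, on the table, below the bore's axis; yaw varies. Rod seated here: its grasp point is 120 mm above the table.
- disc_center (a point): Centre of the medallion: loose white plaster disc, 42 mm diameter, 16 mm thick, z its axis. At the start it sits flat in the round bore on four sprung steel tabs, its top 10 mm below the mouth (centre 62 mm above the table). The tabs start to give at about 7 N; pushing it through takes at most 18 N; it drops once its top is 36 mm below the mouth. On the mould's floor its centre is 16 mm up.
- rod_grip (a point): Grasp point of the loose wooden rod (90 to 170 g): mid-handle, on its axis, z up. Round handle 26 mm diameter, 62 mm long; below it a collar 66 mm wide, 8 mm thick; then a shaft 30 mm wide, 46 mm long, its tip narrowed to 24 mm. This point is 40 mm above the collar's underside, 86 mm above the tip. It starts hanging upright by the collar in a fixed dark wooden block 80 mm square, 55 mm high.
- square_mould: Bystander: a fixed mould of the same make and size (110 x 110 mm, 80 mm high) but with a SQUARE bore of 44 mm and a square white tile in it. To be left alone. Origin: centre of the underside.
Not all that is in view belongs to the job. Of the things that look like the part that bears disc_center, the middle-sized one is meant. What is shaped like the part that bears rod_grip but purple is not meant.

How it is judged:
At the end, for the whole second after the job is handed in: The medallion lies at rest on the round mould's floor (centre under 28 mm up, within 45 mm of the bore axis); the rod stands released and still in the round bore, within 11 degrees of upright, collar within 6 mm of the mould's top, handle middle within 20 mm of the bore axis (z of disc_center in the frame of round_mould below 0.028 m and horizontal distance between disc_center and round_mould below 0.045 m and linear speed of each of disc, rod below 0.03 m/s and z of rod_grip in the frame of round_mould between 0.11 and 0.126 m and horizontal distance between rod_grip and round_mould below 0.02 m and angle between rod_grip's own z axis and vertical below 0.2 rad); the robot touches nothing.
It fails at once if the fingers push on the medallion (over 1 N) (contact force between the fingers and disc above 1 N).
It fails at once if the square mould or its tile is pushed by anything (over 3 N) (contact force between square_mould and anything else above 3 N).
It also fails if it takes over 48 s, if anything falls off the work surface, if the arm or the gripper's body presses on something with over 40 N, if the wrist force passes 120 N, or if a joint passes its speed limit or range.

## Working session

There is one attempt and no reset: what is moved stays moved. The work goes in short steps, Python scripts to look and compute and a tool call to move; the robot and the scene stay as the last step left them, time stands still between calls to the robot, and variables do not carry over. Pictures are saved under pics/ and viewed, at most 10 in all, crops included, and the job is handed in when it is done.

Besides the shell and the picture viewer there is one more tool, called after "Emit:" by a JSON object that holds its "method" and its "body", one argument or row to a line. apply_moves: Moves the arm, as the interface text tells. Its arguments: {"type":"object","properties":{"deltas":{"type":"array"},"squeeze":{"type":"number"}},"required":["deltas"]}

```bash
mkdir -p pics
cat > h.py <<'E'
import numpy as np, cv2
from scipy.spatial.transform import Rotation as R
from rig import *
def rot(q): return R.from_quat([q[1],q[2],q[3],q[0]]).as_matrix()
def ray(im,p):
    K=np.array(im["K"]);d=np.array([im["k1"],0,0,0,0.])
    u=cv2.undistortPoints(np.array([[p]],float),K,d)[0,0]
    v=rot(im["orientation"])@np.array([u[0],u[1],1]);return np.array(im["position"]),v/np.linalg.norm(v)
def tri(rs):
    A=sum(np.eye(3)-np.outer(v,v) for o,v in rs);b=sum((np.eye(3)-np.outer(v,v))@o for o,v in rs)
    x=np.linalg.solve(A,b);return x,max(np.linalg.norm(np.cross(x-o,v)) for o,v in rs)
def onz(im,p,z):
    o,v=ray(im,p);return o+v*(z-o[2])/v[2]
def proj(im,X):
    K=np.array(im["K"]);d=np.array([im["k1"],0,0,0,0.]);M=rot(im["orientation"]).T
    c=(M@(np.array(X)-np.array(im["position"])))
    return cv2.projectPoints(c.reshape(1,1,3),np.zeros(3),np.zeros(3),K,d)[0].ravel()
def save(im,n): cv2.imwrite("pics/"+n,cv2.cvtColor(im["frame"],cv2.COLOR_RGB2BGR))
E
python3 - <<'E'
from h import *
ims={n:get_image(n) for n in("side","top")}
for n,im in ims.items():
    save(im,n+"1.png");print(n,np.round(im["position"],3),im["k1"])
    for q in("round_mould","disc_center","rod_grip","square_mould"):
        print(q,[(np.round(d["point"]).astype(int).tolist(),round(d["score"],2)) for d in place_of(q,im)])
a=cv2.imread("pics/side1.png");b=cv2.imread("pics/top1.png")
s=get_state();print(s)
E
```

```text
side [ 0.515 -0.861  0.714] -0.1768903946306098
round_mould [([323, 398], 0.71)]
disc_center [([392, 388], 0.83), ([322, 367], 0.65), ([319, 328], 0.59)]
rod_grip [([371, 165], 0.73), ([314, 156], 0.68)]
square_mould [([310, 270], 0.63)]
top [ 0.479 -0.003  0.843] 0.019398729795466065
round_mould [([473, 242], 0.96)]
disc_center [([485, 242], 0.98), ([400, 240], 0.79)]
rod_grip [([179, 171], 0.87)]
square_mould [([320, 248], 0.86), ([473, 246], 0.71), ([162, 245], 0.46)]
{'clock': 0.5, 'qpos': array([ 1.19300631e+00,  2.75902666e-01,  1.50498947e+00, -2.59848693e-05,
        1.36072907e+00, -1.21011585e-01]), 'qd': array([ 7.49779196e-04,  4.49970364e-06, -1.91426066e-03,  9.11336255e-05,
        6.11445806e-04, -1.10227785e-03]), 'effort': array([-1.93566935e-03, -4.16254485e+01, -2.45877957e+01, -3.03006700e-04,
        1.42016233e-03, -1.17006454e-05]), 'position': array([0.14604195, 0.55612028, 0.24829077]), 'ee_rot': array([ 8.79001552e-06,  1.28034097e-01,  9.91769767e-01, -1.69705388e-05]), 'contact_force': array([-0.49594774,  0.32230224, -0.34794606]), 'moment': array([0.01170551, 0.01488663, 0.0362983 ]), 'gripper_force': 0.0, 'width': 0.08565416571421769}
```

View pics/side1.png

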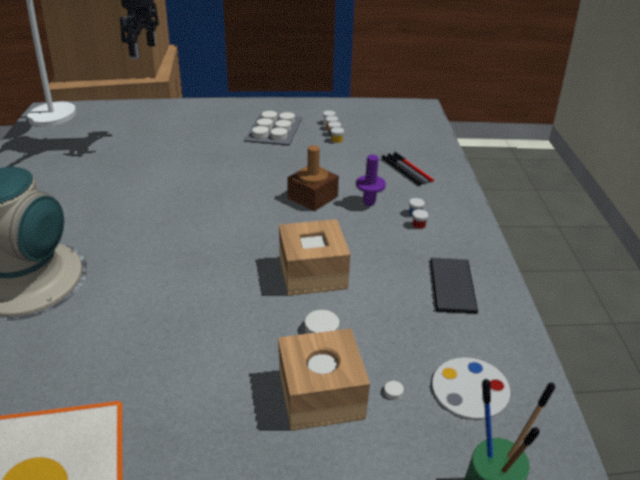

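View pics/top1.png

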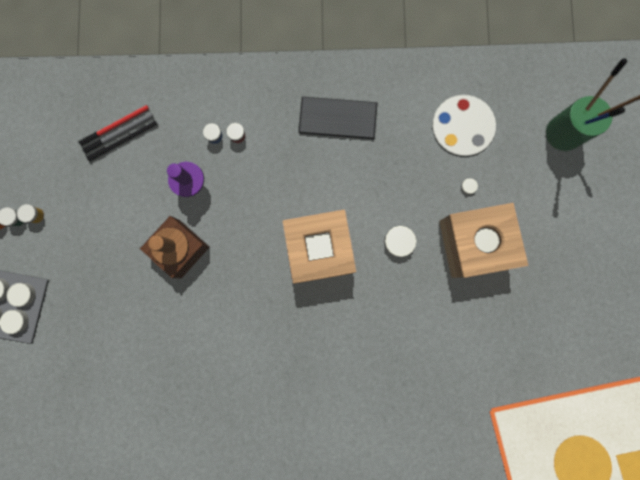

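The side view shows three white discs:
- the small one at (393,390);
- the large one at (322,322), on the table;
- the middle-sized one at (322,363), in the round bore. This is the one meant, so the round mould is the one at side (322,380) / top (487,240).

The square mould is at side (313,255) / top (320,246). There are two rods: purple at side (371,180), which is the decoy, and wooden in the dark block at side (314,165) / top (165,245), which is meant. I'll confirm this in one enlarged crop.

Run:
```python
import cv2,numpy as np
a=cv2.imread("pics/side1.png");b=cv2.imread("pics/top1.png")
def c(i,x,y,w,h): return cv2.resize(i[y:y+h,x:x+w],(400,300),interpolation=cv2.INTER_CUBIC)
cv2.imwrite("pics/comp.png",np.vstack([np.hstack([c(a,275,140,80,60),c(b,130,210,80,60)]),np.hstack([c(a,260,310,160,120),c(b,430,180,120,90)])]))
```

```text
(no output)
```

View pics/comp.png

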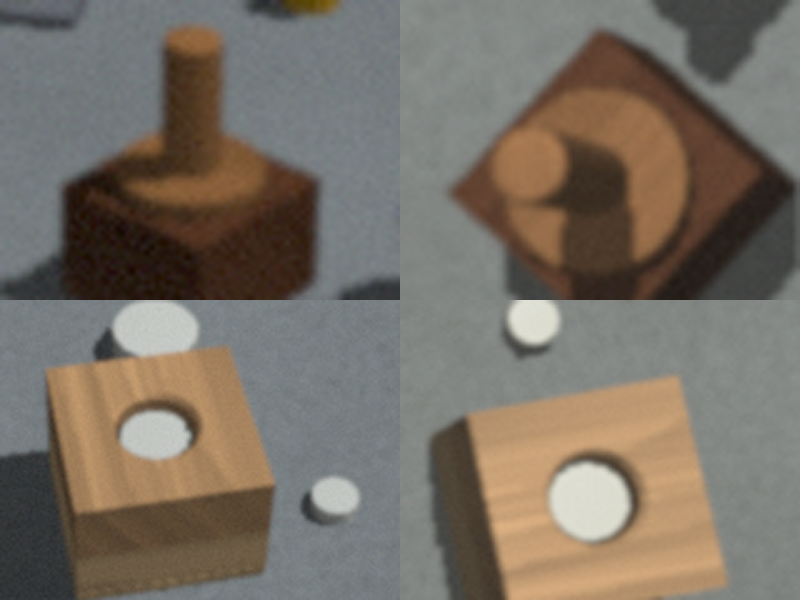

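The crop confirms both: the wooden rod in the dark block, and the middle-sized disc in the round bore. Now I'll triangulate from the two views.

Run:
```python
from h import *
S=get_image("side");T=get_image("top")
for n,s,t,z in [("rodtop",(313.8,148.6),(156.2,242.8),.125),("collar",(313.6,174),(169.6,246),.063),("bore",(323.6,362.4),(488,239.3),.08)]:
    x,e=tri([ray(S,s),ray(T,t)]);print(n,x.round(4),e.round(4),onz(S,s,z).round(4),onz(T,t,z).round(4))
for p in [(470,414),(678,377),(725,582)]: print(onz(T,(430+(p[0]-400)/3.3333,180+(p[1]-300)/3.3333),.08).round(4))
for p in [(452,193),(605,30),(760,170)]: print(onz(T,(130+(p[0]-400)/5,210+p[1]/5),.055).round(4))
```

```text
rodtop [0.5502 0.2767 0.1229] 0.001 [0.551  0.2729 0.125 ] [0.5489 0.2758 0.125 ]
collar [0.5503 0.2766 0.0615] 0.0012 [0.5514 0.2741 0.063 ] [0.5489 0.2759 0.063 ]
bore [ 0.5503 -0.2789  0.0759] 0.0013 [ 0.5513 -0.2825  0.08  ] [ 0.5486 -0.2774  0.08  ]
[ 0.5932 -0.2172  0.08  ]
[ 0.6102 -0.3242  0.08  ]
[ 0.5045 -0.3406  0.08  ]
[0.5459 0.3311 0.055 ]
[0.6038 0.2774 0.055 ]
[0.5521 0.2207 0.055 ]
```

Emit:
{"method": "apply_moves", "body": {
  "deltas": [85, -38, -14, 0, 0, 85, -77, -28, 0, 0, 85, -115, -42, 0, 0, 85, -154, -56, 0, 0, 85, -193, -70, 0, 0, 85, -231, -84, 0, 0, 85, -270, -98, 0, 0, 85, -308, -112, 0, 0, 85, -347, -126, 0, 0, 85, -385, -140, 0, 0, 85, -424, -154, 0, 0, 85, -462, -168, 0, 0],
  "squeeze": 40
}}

```text
clock: 1.6
position: [0.5518, 0.2748, 0.2485]
ee_rot: [0.0, 0.128, 0.992, 0.0]
contact_force: [-0.2, 0.2, 0.3]
width: 0.0851
gripper_force: 0.0
```

Emit:
{"method": "apply_moves", "body": {
  "deltas": [85, 0, 0, 0, 0, 85, 0, 0, 0, 0]
}}

```text
clock: 1.77
position: [0.552, 0.2747, 0.2477]
ee_rot: [-0.0, 0.13, 0.992, -0.0]
contact_force: [-1.0, 1.0, -0.7]
width: 0.0847
gripper_force: 0.0
```

Run:
```python
from h import *
s=get_state();print(s["clock"],s["position"],s["ee_rot"])
W=get_image("wrist");save(W,"w1.png");print(W["position"],rot(W["orientation"]).round(3))
for X in[(.55,.276,.125),(.55,.276,.063)]:print(proj(W,X))
print([(np.round(d["point"]).tolist(),round(d["score"],2)) for d in place_of("rod_grip",W)],proj(W,(.55,.276,.095)))
```

```text
1.7667 [0.55195781 0.27473036 0.24768646] [-2.72956361e-04  1.29930422e-01  9.91523074e-01 -6.72064944e-05]
[0.48667555 0.29203698 0.37363839] [[ 0.257  0.932  0.255]
 [ 0.966 -0.248 -0.069]
 [-0.001  0.264 -0.964]]
[321.20033287 235.95768311]
[321.01195597 219.44704792]
[([334.0, 344.0], 0.96), ([322.0, 227.0], 0.95)] [321.09934514 227.1066078 ]
```

View pics/w1.png

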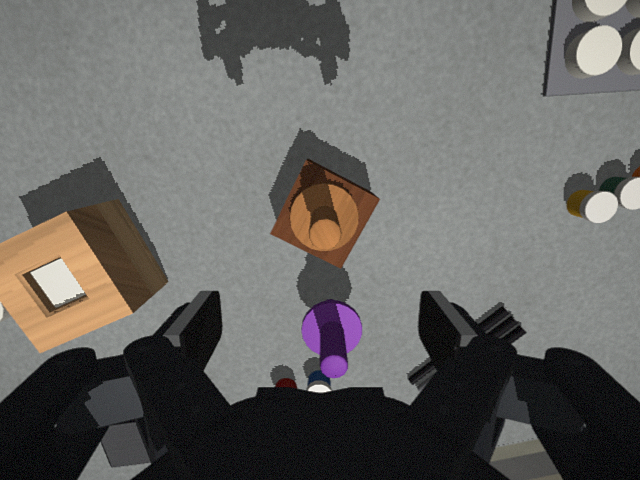

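The wrist view shows the wooden handle's top at (324,235) and the purple rod clear of it at (333,350). My estimate fits to about 3 px.

Emit:
{"method": "apply_moves", "body": {
  "deltas": [85, 2, 2, 35, 0, 85, 2, 2, 70, 0, 85, 2, 2, 105, 0, 85, 2, 2, 130, 0, 85, 2, 2, 145, 0, 85, 2, 2, 154, 0, 85, 2, 2, 154, 0, 60, 2, 2, 154, 0, 40, 2, 2, 154, 0, 15, 2, 2, 154, 0, 15, 2, 2, 154, 0, 15, 2, 2, 154, 0],
  "squeeze": 40
}}

```text
clock: 2.87
position: [0.5494, 0.2791, 0.0954]
ee_rot: [0.001, 0.128, 0.992, 0.001]
contact_force: [-0.5, 3.1, 8.8]
width: 0.0252
gripper_force: 32.3
```

Emit:
{"method": "apply_moves", "body": {
  "deltas": [15, 0, 0, 0, 0, 15, 0, 0, 0, 0, 15, 0, 0, 0, 0, 15, 0, 0, 0, 0]
}}

```text
clock: 3.2
position: [0.5494, 0.2791, 0.0954]
ee_rot: [0.001, 0.128, 0.992, 0.001]
contact_force: [-0.6, 0.2, 6.1]
width: 0.0249
gripper_force: 39.1
```

Emit:
{"method": "apply_moves", "body": {
  "deltas": [15, 0, 0, 0, 0, 15, 0, 0, -10, 0, 15, 0, 0, -25, 0, 15, 0, 0, -45, 0, 15, 0, 0, -65, 0, 15, 0, 0, -85, 0, 15, 0, 0, -105, 0, 15, 0, 0, -125, 0, 15, 0, 0, -140, 0, 15, 0, 0, -150, 0, 15, 0, 0, -150, 0, 15, 0, 0, -150, 0],
  "squeeze": 80
}}

```text
clock: 4.2
position: [0.5486, 0.2786, 0.2442]
ee_rot: [-0.0, 0.128, 0.992, -0.0]
contact_force: [-0.4, -0.2, -2.0]
width: 0.0244
gripper_force: 78.5
```

Run:
```python
from h import *
s=get_state();print(s["clock"],s["position"],s["ee_rot"],s["contact_force"],s["width"])
W=get_image("wrist");S=get_image("side");save(W,"w2.png")
for im in(W,S):
  print([(np.round(d["point"]).tolist(),round(d["score"],2)) for d in place_of("rod_grip",im)],proj(im,s["position"]))
cv2.imwrite("pics/c2.png",cv2.resize(np.hstack([S["frame"][60:210,240:400],W["frame"][240:480,200:456][::1,:][:150,:160]])[...,::-1],(800,375)))
```

```text
4.2 [0.5486282  0.27864612 0.24417733] [-8.35594084e-05  1.28073083e-01  9.91764729e-01 -3.78406350e-05] [-0.36305921 -0.16335883 -2.04676584] 0.02441176121873394
[([319.0, 313.0], 0.96)] [320.31790183 315.36031387]
[([374.0, 170.0], 0.78), ([310.0, 92.0], 0.6)] [313.33892237  94.31049956]
```

View pics/c2.png

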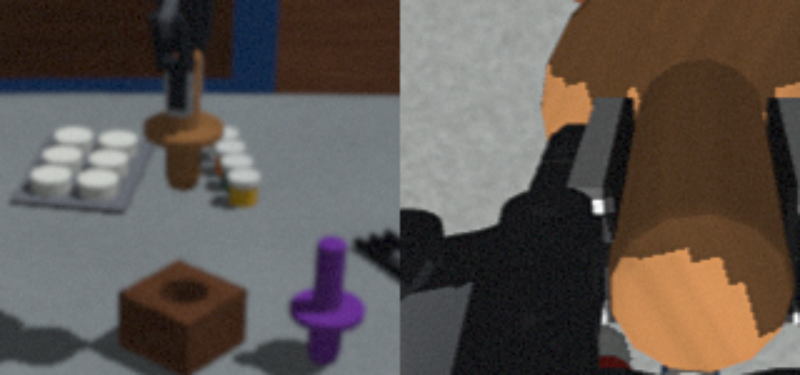

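The rod is held upright at side (312,110) and its holder is empty. Next I carry it over the square mould, with the tip about 150 mm up.

Emit:
{"method": "apply_moves", "body": {
  "deltas": [15, -4, -15, 0, 0, 15, -12, -45, 0, 0, 15, -21, -80, 0, 0, 15, -30, -115, 0, 0, 15, -40, -150, 0, 0, 15, -49, -185, 0, 0, 15, -58, -220, 0, 0, 15, -67, -255, 0, 0, 15, -77, -290, 0, 0, 15, -86, -325, 0, 0, 15, -95, -360, 0, 0, 15, -105, -395, 0, 0]
}}

```text
clock: 5.4
position: [0.5488, -0.1321, 0.2438]
ee_rot: [-0.001, 0.128, 0.992, 0.0]
contact_force: [1.0, -0.6, -1.3]
width: 0.0244
gripper_force: 78.7
```

Emit:
{"method": "apply_moves", "body": {
  "deltas": [15, -8, -30, 0, 0, 15, -16, -60, 0, 0, 15, -24, -90, 0, 0, 15, -32, -120, 0, 0, 15, -36, -136, 0, 0, 15, -38, -144, 0, 0, 15, -38, -144, 0, 0, 15, -38, -144, 0, 0]
}}

```text
clock: 6.07
position: [0.5499, -0.2779, 0.2438]
ee_rot: [-0.001, 0.128, 0.992, 0.001]
contact_force: [-0.3, 0.7, -1.4]
width: 0.0245
gripper_force: 78.8
```

Run:
```python
from h import *
s=get_state();print(s["clock"],s["position"],s["ee_rot"],s["contact_force"],s["width"])
W=get_image("wrist");T=get_image("top");S=get_image("side");save(W,"w3.png")
print([(np.round(d["point"],1).tolist(),round(d["score"],2)) for d in place_of("round_mould",W)+place_of("disc_center",W)])
for q in ("rod_grip","round_mould"):
  print(q,[[(np.round(d["point"],1).tolist(),round(d["score"],2)) for d in place_of(q,im)] for im in(S,T)])
for X in [(.5495,-.279,.08),(.5495,-.279,0)]: print(proj(W,X),proj(S,X))
print(proj(W,s["position"]),proj(S,s["position"]))
cv2.imwrite("pics/c3.png",cv2.resize(np.hstack([S["frame"][230:430,240:400],cv2.resize(W["frame"],(266,200))])[...,::-1],None,fx=1.85,fy=1.85))
```

```text
6.0667 [ 0.5498555  -0.2778744   0.24382049] [-5.74923706e-04  1.28187205e-01  9.91749328e-01  9.90255421e-04] [-0.34666739  0.70738291 -1.3872902 ] 0.024506830331828298
[([321.6, 211.4], 0.79), ([448.8, 184.7], 0.81), ([322.1, 223.1], 0.59)]
rod_grip [[([372.1, 169.9], 0.96), ([326.8, 269.0], 0.93)], [([531.3, 226.3], 0.95), ([180.6, 173.4], 0.95)]]
round_mould [[([319.7, 399.2], 0.86)], [([473.7, 239.5], 0.63)]]
[318.53527725 226.7714401 ] [322.23026284 360.57107382]
[318.7335258  210.69819379] [321.08899042 396.85852029]
[320.25365371 315.37477431] [325.2922798  269.58538879]
```

View pics/c3.png

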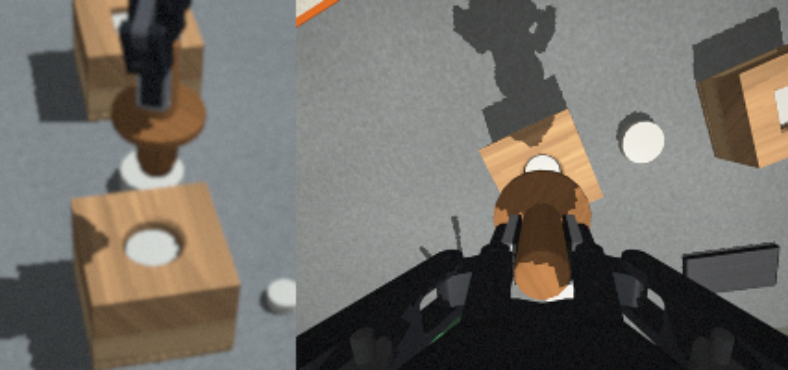

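The side crop shows the rod tip right above the round bore, and the measured alignment is within 2 mm. I'm lowering it to just above the disc.

Emit:
{"method": "apply_moves", "body": {
  "deltas": [15, 0, 0, 15, 0, 15, 0, 0, 35, 0, 15, 0, 0, 50, 0, 15, 0, 0, 60, 0, 15, 0, 0, 70, 0, 15, 0, 0, 78, 0, 15, 0, 0, 80, 0, 15, 0, 0, 80, 0]
}}

```text
clock: 7.18
position: [0.5501, -0.2788, 0.1638]
ee_rot: [-0.0, 0.128, 0.992, 0.0]
contact_force: [0.6, -0.3, -2.1]
width: 0.0243
gripper_force: 78.8
```

Emit:
{"method": "apply_moves", "body": {
  "deltas": [15, 0, 0, 3, 0, 15, 0, 0, 6, 0, 15, 0, 0, 9, 0, 15, 0, 0, 12, 0, 15, 0, 0, 15, 0, 15, 0, 0, 18, 0, 15, 0, 0, 21, 0, 15, 0, 0, 23, 0, 15, 0, 0, 23, 0]
}}

```text
clock: 7.93
position: [0.5512, -0.2796, 0.1425]
ee_rot: [0.002, 0.128, 0.992, -0.001]
contact_force: [0.9, -1.7, 1.5]
width: 0.0245
gripper_force: 79.5
```

Emit:
{"method": "apply_moves", "body": {
  "deltas": [15, 0, 0, 3, 0, 15, 0, 0, 6, 0, 15, 0, 0, 9, 0, 15, 0, 0, 12, 0, 15, 0, 0, 15, 0, 15, 0, 0, 17, 0, 15, 0, 0, 19, 0, 15, 0, 0, 20, 0, 15, 0, 0, 20, 0, 15, 0, 0, 20, 0]
}}

```text
clock: 8.77
position: [0.5495, -0.2783, 0.1207]
ee_rot: [-0.001, 0.128, 0.992, 0.001]
contact_force: [-1.0, 1.1, -0.8]
width: 0.0244
gripper_force: 79.2
```

Emit:
{"method": "apply_moves", "body": {
  "deltas": [15, 0, 0, 1, 0, 15, 0, 0, 2, 0, 15, 0, 0, 2, 0, 15, 0, 0, 2, 0]
}}

```text
clock: 9.1
position: [0.5495, -0.2782, 0.1206]
ee_rot: [-0.0, 0.128, 0.992, 0.0]
contact_force: [-4.3, 3.2, 8.3]
width: 0.0242
gripper_force: 79.9
```

Run:
```python
from h import *
s=get_state();print(s["clock"],s["position"],s["contact_force"])
S=get_image("side")
print([(np.round(d["point"],1).tolist(),round(d["score"],2)) for d in place_of("rod_grip",S)],proj(S,(.5495,-.278,.12)))
cv2.imwrite("pics/c4.png",cv2.resize(S["frame"][280:440,220:430][...,::-1],None,fx=3.5,fy=3.5))
```

```text
9.1 [ 0.5494923  -0.27822325  0.12062313] [-4.31112532  3.2322474   8.30393848]
[([371.4, 168.8], 0.74), ([322.7, 340.4], 0.58)] [322.82668376 340.1181969 ]
```

View pics/c4.png

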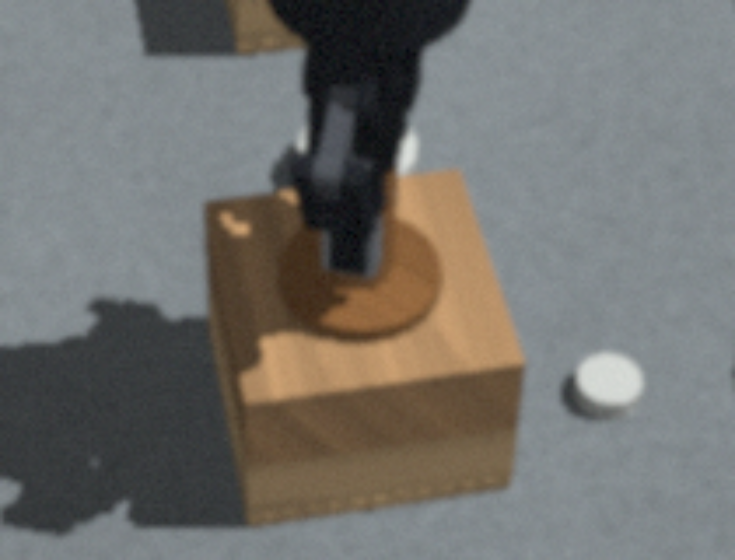

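The collar sits flat on the mould top (crop centre (360,275)), and the contact force rose to 8 N. I'm releasing the rod and retreating.

Emit:
{"method": "apply_moves", "body": {
  "deltas": [15, 0, 0, -2, 0, 15, 0, 0, -2, 0, 35, 0, 0, -2, 0, 50, 0, 0, -2, 0, 65, 0, 0, -2, 0, 65, 0, 0, -2, 0, 65, 0, 0, -2, 0, 65, 0, 0, -2, 0, 65, 0, 0, -10, 0, 65, 0, 0, -25, 0, 65, 0, 0, -45, 0, 65, 0, 0, -70, 0]
}}

```text
clock: 10.2
position: [0.5495, -0.2784, 0.1892]
ee_rot: [-0.001, 0.128, 0.992, 0.001]
contact_force: [-0.9, 0.6, -0.2]
width: 0.0647
gripper_force: 0.0
```

Emit:
{"method": "apply_moves", "body": {
  "deltas": [65, 0, 0, -35, 0, 65, 0, 0, -70, 0, 65, 60, 0, -70, 0, 65, 80, 0, -70, 0, 65, 100, 0, -70, 0, 65, 120, 0, -70, 0, 65, 120, 0, -70, 0, 65, 120, 0, -70, 0]
}}

```text
clock: 10.87
position: [0.4339, -0.2484, 0.2604]
ee_rot: [0.001, 0.128, 0.992, -0.0]
contact_force: [0.6, -0.3, -0.3]
width: 0.0652
gripper_force: 0.0
```

Run:
```python
from h import *
s=get_state();print(s["clock"],s["position"],s["contact_force"])
S=get_image("side");T=get_image("top");W=get_image("wrist")
for im in(S,T,W):
  print([(np.round(d["point"],1).tolist(),round(d["score"],2)) for d in place_of("rod_grip",im)],[(np.round(d["point"],1).tolist(),round(d["score"],2)) for d in place_of("disc_center",im)],proj(im,(.5495,-.278,.12)),proj(im,(.5495,-.278,.016)))
cv2.imwrite("pics/c5.png",np.hstack([cv2.resize(S["frame"][280:440,220:430][...,::-1],(394,300)),cv2.resize(W["frame"][...,::-1],(400,300))]))
```

```text
10.8667 [ 0.43393307 -0.24837794  0.26036968] [ 0.56493667 -0.32426944 -0.30532131]
[([374.0, 168.6], 0.88), ([323.3, 338.3], 0.68)] [([394.8, 388.5], 0.8), ([323.0, 327.6], 0.77)] [322.82668376 340.1181969 ] [321.28284169 389.43462235]
[([178.7, 171.5], 0.57), ([497.9, 233.9], 0.55)] [([397.8, 243.8], 0.83), ([468.0, 187.2], 0.59)] [497.1992499 236.3196848] [475.85702603 242.2173826 ]
[([321.8, 357.3], 0.76)] [([433.6, 280.1], 0.91), ([346.9, 371.2], 0.55)] [321.18555394 357.0634623 ] [320.96351341 305.29509321]
```

View pics/c5.png

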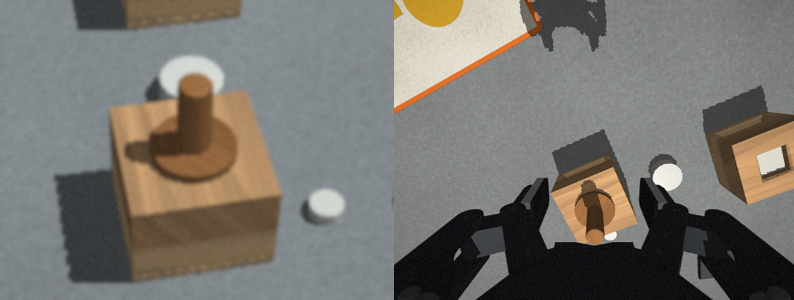

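The rod stands upright and released, with its handle within 2 px of the predicted spot. The push force fell to zero before the collar seated, and the tip is 46 mm deep against the 36 mm needed, so the disc must have dropped. Handing in.

```bash
python3 -c "
from rig import *
print(sign_off())"
```

```text
the job is handed in; nothing more can be done
None
```

The job is handed in: the wooden rod stands released and upright in the round mould with its collar seated, but I never saw the medallion on the mould's floor – I inferred that from the rod's depth (46 mm against the 36 mm needed) and the push force falling to zero – and the hand-in returned no verdict.

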